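Latch in three bench switches in start-up order

TASK

Start up the preparation bench by pressing three of its desk switches with the fingertips, lightly, one after another, pushing each key well down so that it stays in: first the round black mushroom-shaped key, then the long bar key, last the square key. Only press: do not pick up or shove the switches about, leave the fourth switch with the thin pin key up, and do not disturb the other things on the worktop.

Things in the scene. Friction and masses are not known exactly. Their poses are not given: they have to be found in the camera images.
- switch_mushroom: loose desk switch, a grey box 56 by 56 mm, 35 mm tall, 0.45 kg, on rubber feet, with a black key on top: round mushroom-shaped cap, 40 mm across and slightly domed, clearly overhanging its neck. Origin: centre of its underside; z up. 
- key_mushroom (a joint): how far this key is pushed in, m: 0 = up (at the start), grows straight down, 0.009 = end of travel; latched from 0.006 on. It resists with about 3.5 N and stays where it is left, no spring back. Its cap rides on a spring of 2.5 N per mm (6 mm of give): pressed, it first gives 1.5 mm, then the key slides; at the end of travel the push rises gently.
- top_mushroom (a point): centre of the top face of this key's cap; 60 mm above the worktop when up, 51 mm when the key is fully in and let go; moves with the cap
- switch_bar: loose desk switch, a grey box 56 by 56 mm, 35 mm tall, 0.45 kg, on rubber feet, with a black key on top: long narrow bar cap, 14 mm (own x) by 48 mm (own y). Origin: centre of its underside; z up. 
- key_bar (a joint): how far this key is pushed in, m: 0 = up (at the start), grows straight down, 0.009 = end of travel; latched from 0.006 on. It resists with about 3.5 N and stays where it is left, no spring back. Its cap rides on a spring of 2.5 N per mm (6 mm of give): pressed, it first gives 1.5 mm, then the key slides; at the end of travel the push rises gently.
- top_bar (a point): centre of the top face of this key's cap; 60 mm above the worktop when up, 51 mm when the key is fully in and let go; moves with the cap
- switch_square: loose desk switch, a grey box 56 by 56 mm, 35 mm tall, 0.45 kg, on rubber feet, with a black key on top: flat square cap, 28 by 28 mm. Origin: centre of its underside; z up. 
- key_square (a joint): how far this key is pushed in, m: 0 = up (at the start), grows straight down, 0.009 = end of travel; latched from 0.006 on. It resists with about 3.5 N and stays where it is left, no spring back. Its cap rides on a spring of 2.5 N per mm (6 mm of give): pressed, it first gives 1.5 mm, then the key slides; at the end of travel the push rises gently.
- top_square (a point): centre of the top face of this key's cap; 60 mm above the worktop when up, 51 mm when the key is fully in and let go; moves with the cap
- switch_pin: loose desk switch, a grey box 56 by 56 mm, 35 mm tall, 0.45 kg, on rubber feet, with a black key on top: thin upright pin, 12 mm across. Origin: centre of its underside; z up. This fourth switch is not part of the job; its key stays up.
- key_pin (a joint): how far this key is pushed in, m: 0 = up (at the start), grows straight down, 0.009 = end of travel; latched from 0.006 on. It resists with about 3.5 N and stays where it is left, no spring back. Its cap rides on a spring of 2.5 N per mm (6 mm of give): pressed, it first gives 1.5 mm, then the key slides; at the end of travel the push rises gently.
- top_pin (a point): centre of the top face of this key's cap; 60 mm above the worktop when up, 51 mm when the key is fully in and let go; moves with the cap
- dropper_a: small brown vial with black cap, 29 mm across, 70 mm tall; loose bystander. Origin: centre of its underside, on the worktop.
- dropper_b: small white vial with red cap, 27 mm across, 66 mm tall; loose bystander. Origin: centre of its underside, on the worktop.
- calculator: desk calculator, 120 (own x) by 76 (own y) by 15 mm; loose bystander. Origin: centre of its underside, on the worktop.
- timer: square kitchen-type timer with a round knob, 62 by 62 mm, 35 mm tall; loose bystander. Origin: centre of its underside, on the worktop.
- swab_tub: round tub of cotton swabs, 77 mm across, 80 mm tall; loose bystander. Origin: centre of its underside, on the worktop.
- bottle_rinse: white reagent bottle with green cap, 52 mm across, 121 mm tall; loose bystander. Origin: centre of its underside, on the worktop.
Things that resemble listed ones, but are neither listed nor needed, are in the scene too. What is shaped like the switch_square but orange is not meant.

How it is judged (in metres and radians):
On the way, in this order (a step that is already met when the one before it is completed fails the run):
1. mushroom key is in while bar and square keys are still up (value of joint key_mushroom above 0.006 m and value of joint each of key_bar, key_square, key_pin below 0.003 m), for 0.2 s.
2. bar key is in too, square key still up (value of joint each of key_mushroom, key_bar above 0.006 m and value of joint each of key_square, key_pin below 0.003 m), for 0.2 s.
3. square key is in as well (value of joint each of key_mushroom, key_bar, key_square above 0.006 m and value of joint key_pin below 0.003 m), for 0.2 s.
At the end, for the whole second after the job is handed in: The mushroom, bar and square keys are all pushed in by more than 6 mm, the pin key is up (under 3 mm), and all four switches stand at rest on the worktop within 20 mm of where they began (all of step 3 and distance of each of switch_mushroom, switch_bar, switch_square, switch_pin from where it was at the start of the episode below 0.02 m and height (world z) of each of switch_mushroom, switch_bar, switch_square, switch_pin below 0.01 m and linear speed of each of switch_mushroom, switch_bar, switch_square, switch_pin below 0.01 m/s); the robot touches nothing.
It fails at once if a switch is lifted off the worktop (10 mm) (height (world z) of any of switch_mushroom, switch_bar, switch_square, switch_pin above 0.01 m).
It fails at once if a switch is shoved more than 20 mm or tipped more than 0.2 rad (distance of any of switch_mushroom, switch_bar, switch_square, switch_pin from where it was at the start of the episode above 0.02 m or angle between any of switch_mushroom, switch_bar, switch_square, switch_pin's own z axis and vertical above 0.2 rad).
It fails at once if a switch is pressed harder than 25 N (contact force between any of the arm, the fingers and switch_mushroom above 25 N or contact force between any of the arm, the fingers and switch_bar above 25 N or contact force between any of the arm, the fingers and switch_square above 25 N or contact force between any of the arm, the fingers and switch_pin above 25 N).
It fails at once if the pin key is pushed in (3 mm) (value of joint key_pin above 0.003 m).
It fails at once if a bystander is moved more than 20 mm or tipped more than 0.3 rad (distance of any of dropper_a, dropper_b, calculator, timer, swab_tub, bottle_rinse from where it was at the start of the episode above 0.02 m or angle between any of dropper_a, dropper_b, calculator, timer, swab_tub, bottle_rinse's own z axis and vertical above 0.3 rad).
It also fails if it takes over 45 s, if anything falls off the work surface, if the arm or the gripper's body presses on something with over 40 N, if the wrist force passes 120 N, or if a joint passes its speed limit or range.

ROBOT

A 6-joint arm with a two-finger parallel gripper is mounted at the origin on a cart in front of the work surface, level with it; the furniture and walls round the work are solid. World frame = base frame: x ahead of the robot, y to its left, z up, the work surface at z = 0. Lengths are in mm, angles in degrees, forces in N, time in s.
With the tool pointing down it reaches from about 325 to 925 mm from the base axis. Payload 3.1 kg.
Tool frame: the origin (TCP) lies at the very end of the fingers, on their centre line; the grasp point (between the pads) lies grasp_offset behind it (grasp_offset is the distance from the TCP to the grasp point, in mm); z points along the fingers, y is the line along which they close (so a half turn about z gives the same grasp; the last joint's range is limited). The gripper opens to 85 mm and grips with 20 to 120 N. Pads are 22 mm wide; open, the fingers measure 114 mm over their backs; the gripper's body (76 mm by 85 mm) begins 54 mm behind the grasp point. The pads swing forward as they close: fully open they stand 13 mm farther back than shut.
Start: joints at [67.54, 12.427, 92.441, -0, 75.132, -6.429], TCP at [172.583, 600.711, 206.4] pointing down, gripper open.
Joint ranges: [-157.48, 157.48], [-44.54, 120.13], [17.64, 146.25], [-64.5, 244.5], [7.68, 150.69], [-147.95, 147.95]. Speed limits (degrees/s): [159.86, 159.86, 180, 180, 180, 180].

INTERFACE

Orientations are given as [roll, pitch, yaw] about the fixed x, y, z axes, in that order (R = Rz(yaw) Ry(pitch) Rx(roll)).
In Python, from station import * gives the robot as it stands. Calls block until the motion is done:
- goto(position, orientation): joint-space move of the TCP to a pose.
- move_l(position, attitude=None, speed=150): straight line of the TCP; attitude=None keeps the orientation; speed is the mean speed in mm/s.
- move_j(angles): joint-space move.
- grip(opening, squeeze=None): finger opening in mm; squeeze is the grip in N (None keeps the last); returns when the fingers have stopped.
- wait(seconds).
- solve_ik(position, orientation): joint angles nearest the present ones, or None.
- get_obs(): the state.
- get_image(name): name is "scene" or "top" or "wrist"; returns the picture (384x512x3 uint8, red, green, blue); there is no depth.
- get_calibration(name): a dict with "fx", "fy", "cx", "cy" (pixels), "R" (3x3) and "t" (3): a world point X has camera coordinates R X + t; the wrist camera has in their place "mount" (4x4, takes a point from camera to tool coordinates, whose origin is the TCP and whose axes are the flange's). Camera axes: x right, y down, z forward; pixel columns grow to the right and rows downward; lengths in mm; the calibration is good to about 2 mm. A picture is of the moment at which its call begins: read the wrist's pose just before it. get_calibration takes no time and is no camera call.
A pose or a line that the arm cannot do raises Unreachable and nothing moves.
- sign_off(): hands the job in; it is judged then, once.
Trained networks look in the newest picture that a camera, given by its name, has taken for a name from the list of things; names that differ only in an ending like _2 or _b are one class to them, and where a whole thing is asked for, a point or a joint stands for the part that bears it (a point fixed in the world has none). Each returns a list of dicts, best first, with "score" (0 to 1); they miss things now and then, are a little off and sometimes report something else, mostly with a low value. They report only what shows in the picture. A call takes as long as a camera call. They do not tell look-alikes from the thing itself.
- spot_in(name, camera): "extent" ([centre column, centre row, width, height] in pixels, round what is visible of it).
- regions_of(name, camera): "region" (384x512 bool, what is visible of it) and "extent" ([centre column, centre row, width, height] in pixels, round what is visible of it).
The state is a dict: "t": time; "joint_pos": joint angles; "qvel": joint speeds; "effort": joint torques, N m; "tcp_pos": TCP position; "ee_rot": TCP orientation; "wrist_force": force on the tool from outside, world axes, zero at the start; "moment": the same for the moment, N m; "grip_width": finger opening in mm; "grip_force": force on a finger pad.
Only numpy, scipy, OpenCV 4.12 (cv2) and the standard library are available. Lean on these libraries where they do the work, as an engineer would, in place of code of your own. Each camera call takes 0.05 s, during which the arm holds its last target. There are 200 camera calls.

## Working session

There is one attempt and no reset: what is moved stays moved. The work goes in short steps, each a Python script; the robot and the scene stay as the last script left them, time stands still between calls to the robot, and variables do not carry over. Pictures are saved under pics/ and viewed, at most 10 in all, crops included, and the job is handed in when it is done.

```bash
mkdir -p pics; ls; python3 - <<'E'
from station import *
import cv2, numpy as np
for c in ("scene","top"):
    im=get_image(c); cv2.imwrite(f"pics/{c}0.png",cv2.resize(im[:,:,::-1],(800,600),interpolation=cv2.INTER_CUBIC))
    k=get_calibration(c); print(c,k["fx"],k["cx"],k["cy"],np.round(-k["R"].T@k["t"]),np.round(k["R"][2],2))
    for n in ("switch_mushroom","switch_bar","switch_square","switch_pin","top_mushroom","top_bar","top_square","top_pin"):
        print(n,[(round(d["score"],2),np.round(d["extent"]).astype(int).tolist()) for d in spot_in(n,c)][:4])
o=get_obs();print(o["t"],o["tcp_pos"],o["ee_rot"],o["grip_width"])
E
```

```text
pics
scene 457.67812166011686 252.50844550440004 190.42709081183756 [ -79. -382.  601.] [ 0.74  0.28 -0.61]
switch_mushroom [(0.8, [260, 192, 35, 34]), (0.24, [272, 274, 64, 62])]
switch_bar [(0.94, [117, 210, 36, 36])]
switch_square [(0.62, [344, 278, 45, 54])]
switch_pin [(0.75, [205, 246, 45, 40])]
top_mushroom [(0.74, [262, 183, 20, 12])]
top_bar [(0.61, [115, 195, 25, 7])]
top_square [(0.72, [262, 184, 21, 16]), (0.65, [175, 165, 17, 14]), (0.63, [348, 261, 23, 17]), (0.53, [175, 167, 13, 14])]
top_pin [(0.59, [202, 231, 7, 8])]
top 406.15900271849404 254.7507588096986 192.84469596945246 [ 412. -103. 1066.] [ 0.16 -0.01 -0.99]
switch_mushroom [(0.91, [262, 182, 24, 20])]
switch_bar [(0.65, [170, 238, 25, 29])]
switch_square [(0.85, [342, 239, 28, 28])]
switch_pin [(0.9, [244, 248, 26, 25]), (0.62, [191, 187, 18, 26])]
top_mushroom [(0.73, [262, 178, 18, 16])]
top_bar [(0.69, [165, 235, 19, 10]), (0.59, [223, 183, 12, 9])]
top_square [(0.65, [347, 238, 14, 15]), (0.59, [189, 183, 12, 9]), (0.29, [275, 135, 32, 35])]
top_pin []
0.9 [172.58867195 600.73073964 206.42826018] [1.79996858e+02 6.08959082e-04 1.63968299e+02] 85.67141783674484
```

View pics/scene0.png

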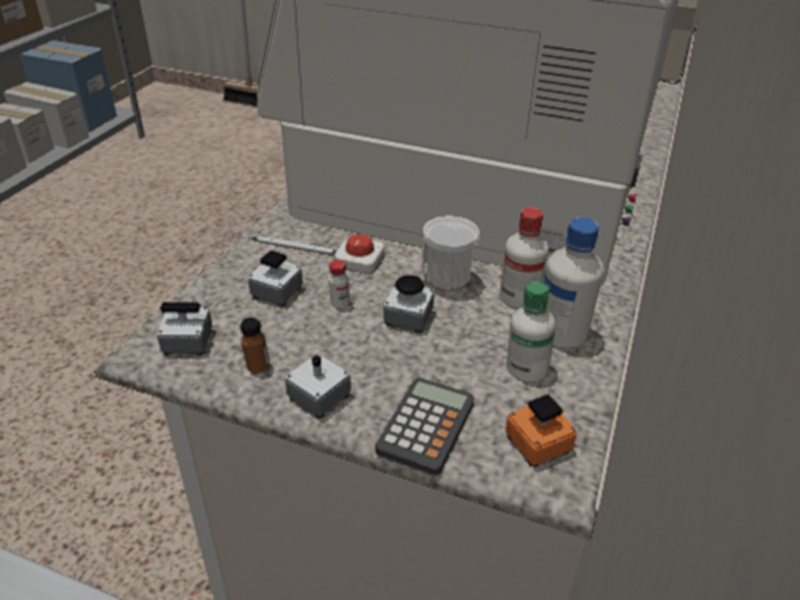

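View pics/top0.png

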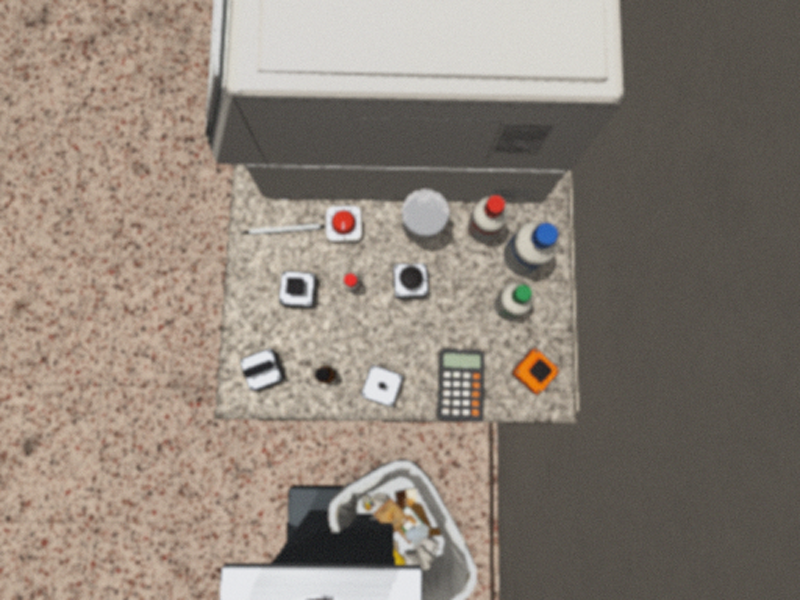

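The pictures show these candidates, in native pixels (scene / top):
- **Mushroom:** the grey box with the round black cap at (262,183) / (262,178). The timer with the red knob at (229,157) / (220,142) looks similar but is not it.
- **Bar:** (115,195) / (165,235).
- **Square:** the grey one at (175,166) / (189,183). The orange one at (348,261) / (347,238) is excluded.
- **Pin:** (202,231) / (244,248), to be left alone.

Next I triangulate these from the two views.

```bash
cat > h.py <<'E'
from station import *
import cv2, numpy as np
from scipy.spatial.transform import Rotation as Ro
def wcam():
    o=get_obs(); k=get_calibration("wrist"); M=np.array(k["mount"])
    T=np.eye(4); T[:3,:3]=Ro.from_euler("xyz",o["ee_rot"],degrees=True).as_matrix(); T[:3,3]=o["tcp_pos"]
    C=np.linalg.inv(T@M); k=dict(k); k["R"]=C[:3,:3]; k["t"]=C[:3,3]; return k
def ray(k,u,v):
    c=-k["R"].T@k["t"]; d=k["R"].T@np.array([(u-k["cx"])/k["fx"],(v-k["cy"])/k["fy"],1]); return c,d/np.linalg.norm(d)
def proj(k,X):
    p=k["R"]@np.asarray(X,float)+k["t"]; return p[0]/p[2]*k["fx"]+k["cx"],p[1]/p[2]*k["fy"]+k["cy"]
def tri(rays):
    A=sum(np.eye(3)-np.outer(d,d) for c,d in rays); b=sum((np.eye(3)-np.outer(d,d))@c for c,d in rays)
    X=np.linalg.solve(A,b); return X,max(np.linalg.norm((np.eye(3)-np.outer(d,d))@(X-c)) for c,d in rays)
def onz(k,u,v,z):
    c,d=ray(k,u,v); return c+d*(z-c[2])/d[2]
E
python3 - <<'E'
from h import *
ks,kt=get_calibration("scene"),get_calibration("top")
for n,a,b in (("mush",(262,182.5),(262.5,178)),("bar",(115.3,196),(165.5,235.5)),("square",(175,166),(188.7,183)),("pin",(203,231),(244.5,247))):
    X,r=tri([ray(ks,*a),ray(kt,*b)]); print(n,np.round(X),round(r,1),np.round(onz(kt,*b,60)))
k=get_calibration("wrist");print(np.round(k["mount"],2),k["fx"])
for X in ((600,-110,60),):
  for y in (164,180,90,-90,0,45,135): print(y,solve_ik([X[0],X[1],300],[180,0,y]))
E
```

```text
mush [ 611. -137.   54.] 1.0 [ 609. -136.   60.]
bar [461. 102.  56.] 0.9 [462. 101.  60.]
square [595.  50.  54.] 0.3 [594.  49.  60.]
pin [436. -94.  57.] 0.3 [436. -94.  60.]
[[  -0.     -0.96   -0.29   74.85]
 [   1.      0.     -0.      0.26]
 [   0.     -0.29    0.96 -166.05]
 [   0.      0.      0.      1.  ]] 285.24035220562945
164 [-16.97829984   7.20510203  88.43477619   0.          84.36012178
 -90.97829984]
180 [ -16.97829984    7.20510203   88.43477619    0.           84.36012178
 -106.97829984]
90 [-16.97829984   7.20510203  88.43477619   0.          84.36012178
 -16.97829984]
-90 None
0 [-1.69782998e+01  7.20510203e+00  8.84347762e+01 -2.54444375e-14
  8.43601218e+01  7.30217002e+01]
45 [-1.69782998e+01  7.20510203e+00  8.84347762e+01 -2.54444375e-14
  8.43601218e+01  2.80217002e+01]
135 [-16.97829984   7.20510203  88.43477619   0.          84.36012178
 -61.97829984]
```

The residuals are small and the heights of 54–57 mm are close to the expected 60. I'll shut the gripper and refine with the wrist camera, from two places per switch.

```bash
python3 - <<'E'
from h import *
grip(0,20)
o=get_obs(); p=o["tcp_pos"]; move_l([p[0],p[1],300])
T={"bar":(461,102),"square":(594,50),"mushroom":(610,-137)}
tiles=[];res={}
for n,(x,y) in T.items():
    rays=[]
    for i,(dx,dy,z) in enumerate(((-20,25,250),(-20,-40,180))):
        goto([x+dx,y+dy,z],[180,0,180]); wait(.3)
        k=wcam(); im=get_image("wrist"); ex=proj(k,(x,y,60))
        c=[d for d in regions_of("top_"+n,"wrist")]
        for d in c: print(n,i,round(d["score"],2),np.round(d["extent"],1),"expect",np.round(ex),np.round(onz(k,*d["extent"][:2],60),1))
        if c:
            d=min(c,key=lambda d:np.hypot(d["extent"][0]-ex[0],d["extent"][1]-ex[1]))
            # centroid of mask
            v,u=np.nonzero(d["region"]); rays.append(ray(k,u.mean(),v.mean()))
        u,v=map(int,ex); u=min(max(u,100),412);v=min(max(v,100),284)
        tiles.append(im[v-100:v+100,u-100:u+100])
    if len(rays)==2: print("  TRI",n,np.round(tri(rays)[0],1),round(tri(rays)[1],1))
g=np.vstack([np.hstack(tiles[0::2]),np.hstack(tiles[1::2])])
cv2.imwrite("pics/w1.png",cv2.resize(g,(798,532))[:,:,::-1])
o=get_obs();print(o["t"],o["tcp_pos"],o["wrist_force"],o["grip_width"])
E
```

```text
bar 0 0.73 [244.5 180.2  35.7  23.4] expect [240. 184.] [456.  108.3  60. ]
bar 0 0.62 [243.4 177.3  44.8  51.8] expect [240. 184.] [452.2 106.9  60. ]
bar 0 0.33 [208.9 272.4  21.4  22.1] expect [240. 184.] [591.3  55.6  60. ]
bar 1 0.61 [299.6 196.2  44.3  31.4] expect [296. 199.] [457.5 105.2  60. ]
bar 1 0.51 [ 97.  310.6  31.1  21.3] expect [296. 199.] [ 602.5 -132.9   60. ]
  TRI bar [460.6 105.3  52.8] 0.0
square 0 0.82 [240.4 185.8  22.1  25.3] expect [240. 185.] [594.7  50.4  60. ]
square 1 0.9 [297.9 197.2  26.3  28.7] expect [296. 199.] [591.8  51.6  60. ]
  TRI square [594.7  52.4  52.1] 0.2
mushroom 0 0.86 [237.7 185.4  28.2  29.9] expect [239. 185.] [ 610.6 -138.1   60. ]
mushroom 0 0.7 [385.6 172.4  23.2  26.2] expect [239. 185.] [593.2  50.2  60. ]
mushroom 1 0.58 [295.6 198.9  35.1  34.1] expect [297. 199.] [ 609.7 -138.1   60. ]
  TRI mushroom [ 611.4 -135.9   53.2] 0.3
9.4917 [ 590.67630616 -176.56099969  181.18240911] [-0.43705108 -0.73462392 -0.02418965] 0.294546329814379
```

View pics/w1.png

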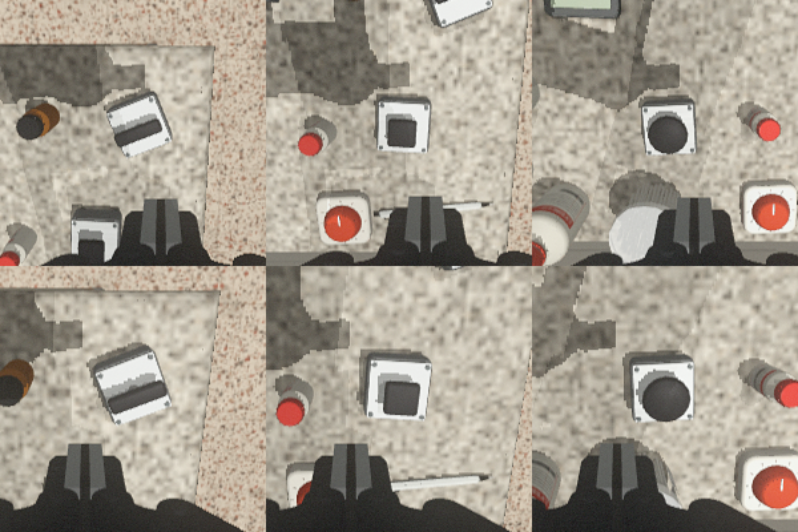

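The six crops show the grey mushroom switch, the grey bar and the grey square exactly where predicted, with the round, bar and flat square caps clear of neighbours. Corrected for the cap centres read in the crops, the targets are mushroom (610.5,-137.5), bar (460.5,104) and square (594.5,51). I press the mushroom first, watching the force.

```bash
cat >> h.py <<'E'
def press(x,y):
    p=get_obs()["tcp_pos"]
    move_l([p[0],p[1],180]); goto([x,y,150],[180,0,180]); move_l([x,y,72],speed=100); wait(.3)
    f0=get_obs()["wrist_force"]; log=[]; z0=None
    for z in np.arange(64,45,-1.):
        move_l([x,y,z],speed=20); wait(.05)
        o=get_obs(); f=o["wrist_force"]-f0; log.append((round(o["tcp_pos"][2],1),round(f[2],1),round(float(np.hypot(f[0],f[1])),1)))
        if z0 is None and f[2]>1.5: z0=o["tcp_pos"][2]
        if f[2]>6.5: break
    print(log); print("contact",z0,"end",o["tcp_pos"],"t",o["t"])
    move_l([x,y,75],speed=60); move_l([x,y,150],speed=150)
    print("t",get_obs()["t"])
E
python3 -c "
from h import *
press(610.5,-137.5)"
```

```text
[(np.float64(63.9), np.float64(0.4), 0.2), (np.float64(63.0), np.float64(-1.1), 0.6), (np.float64(61.9), np.float64(-0.3), 1.2), (np.float64(60.9), np.float64(-0.3), 0.7), (np.float64(60.0), np.float64(-0.2), 0.4), (np.float64(58.9), np.float64(-0.2), 0.7), (np.float64(57.9), np.float64(-0.5), 1.2), (np.float64(56.9), np.float64(-0.8), 0.8), (np.float64(55.9), np.float64(0.7), 1.1), (np.float64(54.9), np.float64(-0.1), 0.7), (np.float64(53.9), np.float64(-0.2), 0.8), (np.float64(52.9), np.float64(-0.4), 1.4), (np.float64(51.9), np.float64(0.0), 0.4), (np.float64(50.9), np.float64(-0.4), 0.7), (np.float64(49.9), np.float64(-0.5), 0.9), (np.float64(48.9), np.float64(-0.5), 0.5), (np.float64(47.9), np.float64(-0.5), 0.6), (np.float64(46.9), np.float64(0.2), 1.3), (np.float64(45.9), np.float64(-0.2), 0.3)]
contact None end [ 610.46369098 -137.47649157   45.94853112] t 17.3
t 18.5833
```

No force was felt, so I look before doing anything else.

```bash
python3 - <<'E'
from h import *
k=wcam(); im=get_image("wrist"); a=cv2.resize(im,(512,384))
print([(round(d["score"],2),np.round(d["extent"],1)) for d in spot_in("top_mushroom","wrist")], proj(k,(610.5,-137.5,60)))
s=get_image("scene"); ks=get_calibration("scene"); b=cv2.resize(s[80:270,180:340],(320,384),interpolation=cv2.INTER_CUBIC)
print([(round(d["score"],2),np.round(d["extent"],1)) for d in spot_in("top_mushroom","scene")],get_obs()["tcp_pos"],proj(ks,get_obs()["tcp_pos"]))
cv2.imwrite("pics/c1.png",cv2.resize(np.hstack([a,b]),(800,369))[:,:,::-1])
E
```

```text
[(0.79, array([260.6, 191.8,  39.8,  37.1]))] (np.float64(258.9997007739073), np.float64(191.8296521240165))
[(0.47, array([262.3, 184.9,  21.2,   9.3]))] [ 609.2612388  -137.11170529  148.02250988] (np.float64(262.3894101825514), np.float64(142.57127654604056))
```

View pics/c1.png

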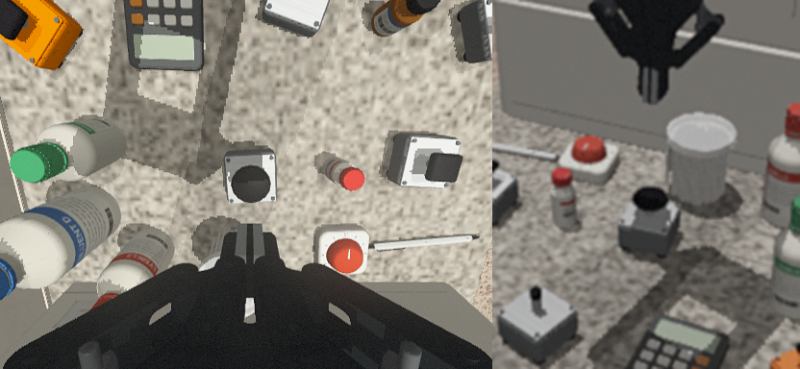

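The mushroom cap is still up. The shut fingertips show at about row 233 in the wrist picture and row 131 in the scene, against rows 213 and 143 expected for the TCP. Both put the real tips about 25 mm behind the TCP, so contact should come near TCP z ≈ 35. I continue down with a force guard.

```bash
cat >> h.py <<'E'
def press2(x,y,zs,zmin,step=1.5,approach=True):
    if approach: goto([x,y,110],[180,0,180])
    move_l([x,y,zs],speed=150); wait(.15)
    f0=get_obs()["wrist_force"]; log=[]; n=0
    for z in np.arange(zs-step,zmin,-step):
        move_l([x,y,z],speed=25); o=get_obs(); f=(o["wrist_force"]-f0)[2]; log.append((round(float(o["tcp_pos"][2]),1),round(float(f),1)))
        if f>7: break
    print(log,"t",o["t"])
    move_l([x,y,110],speed=150); print("t",get_obs()["t"])
E
python3 -c "
from h import *
press2(610.5,-137.5,46,14,approach=False)"
```

```text
[(44.9, -0.1), (42.8, -0.3), (41.3, 1.0), (39.8, -0.2), (38.3, 0.3), (36.8, -0.3), (35.3, 0.4), (34.4, 2.5), (32.8, 3.4), (31.1, 3.2), (29.5, 3.6), (27.9, 3.1), (26.5, 2.4), (25.0, 3.5), (24.0, 5.7), (23.0, 7.7)] t 23.775
t 24.5083
```

Contact came at 35, the 3.5 N plateau lasted about 9 mm, and the force rose at the end stop, so the mushroom key is in. Next are the bar and then the square.

```bash
python3 -c "
from h import *
press2(460.5,104,38,14)"
```

```text
[(36.9, -1.0), (35.0, -0.3), (33.7, 2.7), (32.1, 2.4), (30.5, 2.5), (29.0, 2.2), (27.5, 2.6), (26.0, 2.0), (24.6, 4.1), (23.4, 7.0), (22.3, 9.2)] t 29.1417
t 29.8833
```

```bash
python3 - <<'E'
from h import *
press2(594.5,51,38,14)
goto([520,-20,200],[180,0,180]); wait(.3); k=wcam(); im=get_image("wrist"); t=get_image("scene")[130:300,70:330]
o=get_obs(); print(o["t"],o["wrist_force"])
cv2.imwrite("pics/d1.png",cv2.resize(t,(790,516),interpolation=cv2.INTER_CUBIC)[:,:,::-1])
E
```

```text
[(36.9, -1.1), (34.8, -0.1), (33.8, 2.2), (32.2, 2.9), (30.5, 2.4), (28.9, 3.3), (27.5, 2.7), (25.9, 2.6), (24.6, 3.6), (23.5, 5.6), (22.5, 8.3)] t 34.05
t 34.7917
35.8 [-0.19447898 -0.06600731  0.2873186 ]
```

View pics/d1.png

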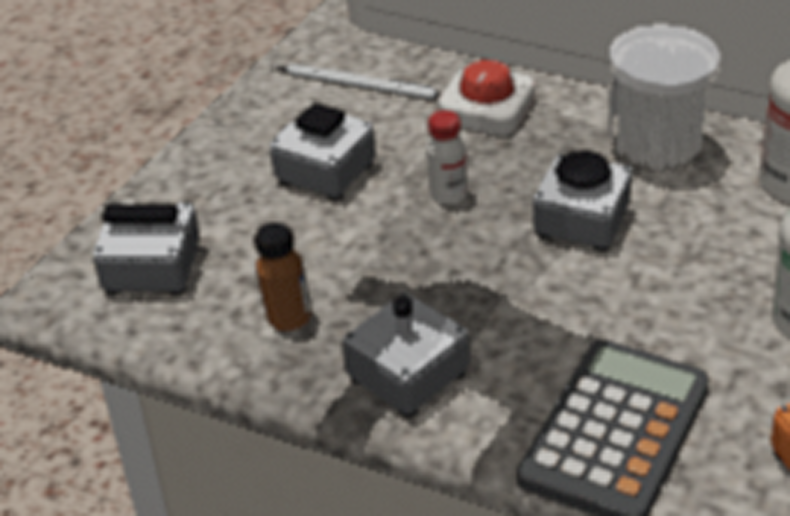

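The scene crop shows the mushroom (583,170), bar (140,213) and square (320,120) caps now sitting low. The pin (402,305) is still up, and nothing else has moved.

```bash
python3 -c "
from station import *
print(sign_off())"
```

```text
the job is handed in; nothing more can be done
None
```

I pressed the mushroom, bar and square keys fully in, in that order, at about 9 N or less as read at the wrist; the pin key stayed up, nothing else looked moved, and I handed the job in at about 36 s (no verdict was returned).

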